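# Unclip the filter cover of a microplate reader

## Task

Open the reader's filter compartment: press the cover's snap tab in by feel and, keeping it pressed, ease that end of the cover up, then let go so that the end is left standing up on the deck. Take the cover by its sides, ease it off its two end hooks without forcing it, lift it away and set it down gently, flat and right side up, in the steel tray. Leave the microplate, the tip box and the bottle where they are.

Things in the scene. Friction and masses are not known exactly. Their poses are not given: they have to be found in the camera images.
- cover_mid (a point): Centre of the hood of the loose grey plastic filter cover on the reader's dark deck. x points from its tab end (towards the reader's front) to its hook end, z up. Hood 104 (x) x 58 (y) x 22 mm (z), smooth upright sides, lower edge on the deck; 90 to 145 g in all. Off the reader it stands level on its catch and hooks, this point 20 mm above the surface.
- tab_pad (a point): On the cover: crown of the tab's upright rounded thumb pad (16 mm wide, 7 to 19 mm above the deck) while the tab is unpressed; it does not bend with it. Axes as cover_mid, 78 mm further in x. Cheeks 5.5 mm high, 51 mm apart, flank it. Press it along +x: the cover first slides 0 to 4 mm on in its loose seat, then the tab bends: free at 4 mm (7 N), hard stop at 5 mm (9 N), broken over 18 N.
- tab_catch (a point): On the cover: the tab's catch, below the pad, hooked under the deck's edge (4 mm thick); reaches 9 mm below the hood's lower edge. Let go, the tab springs back. Held pressed at about 8 N the pad rises with the fingertip by friction and the cover pivots on its hook end; 12 to 15 mm up, let go: the catch then stands on the deck, cover tilted about 0.07 rad.
- hook_end (a point): On the cover: mid-point between the tips of the two hooks below its far end (x+), which reach 7 to 11 mm under the deck's edge (a little loose); they hang 5.5 to 9 mm below the hood's lower edge. With the tab end standing up, draw the cover 12 to 14 mm along its -x, sliding on the deck, to clear them before lifting; over 18 N breaks it. Axes as cover_mid.
- reader: Fixed microplate reader: white casing 260 (x) x 280 (y) x 105 mm (z) with a flat dark deck on top at z 105; origin under its centre on the bench, front at its -x side, sides along its axes. The filter cover is on the y- half of the deck, parallel to the casing; the seat's exact place is not given. A cover or tab forced against it with over 18 N breaks.
- tray: Fixed open steel tray 220 x 220 mm, walls 4 mm thick and 22 mm high, floor 4 mm thick; origin at the centre of its underside, on the bench. It and the reader may stand either way round, left and right.
- microplate_mid (a point): Centre of a loose white 96-well microplate, 127 (x) x 85 (y) x 14 mm, lying on the y+ half of the reader's deck; to be left alone.
- tipbox_mid (a point): Centre of a loose box of pipette tips, clear with an orange lid, 84 (x) x 124 (y) x 64 mm, on the bench; to be left alone.
- reagent_mid (a point): Point on the axis, 60 mm above the bench, of a loose white bottle with a grey cap, 68 mm across and 132 mm high; to be left alone.
Mind the look-alikes: they are no part of the job. What is shaped like the part that bears cover_mid but purple or turquoise is not meant.

How it is judged:
On the way, in this order (a step that is already met when the one before it is completed fails the run):
1. the tab end of the cover has been eased up, free of the catch, with the hook end still in its seat (angle between cover_mid's own z axis and vertical between 0.05 and 0.25 rad and z of cover_mid in the frame of reader below 0.13 m and contact force between the fingers and cover below 0.3 N), for 0.3 s.
2. the cover has been lifted clear of the reader (z of cover_mid in the frame of reader above 0.145 m), for 0.1 s.
At the end, for the whole second after the job is handed in: The cover lies in the tray, released and at rest, right side up and flat (tilted under 0.08 rad), its hood's centre less than 28 mm above the tray's underside and within 70 mm of the tray's centre both ways (x of cover_mid in the frame of tray between -0.07 and 0.07 m and y of cover_mid in the frame of tray between -0.07 and 0.07 m and z of cover_mid in the frame of tray below 0.028 m and angle between cover_mid's own z axis and vertical below 0.08 rad and linear speed of cover below 0.02 m/s); the robot touches nothing.
It fails at once if the cover or its tab is forced against the reader with more than 18 N (contact force between cover and reader above 18 N).
It fails at once if the cover is put down in the tray with more than 40 N (contact force between cover and tray above 40 N).
It fails at once if the microplate is moved by more than 10 mm (distance of microplate_mid from where it was at the start of the episode above 0.01 m).
It fails at once if the tip box is moved by more than 10 mm (distance of tipbox_mid from where it was at the start of the episode above 0.01 m).
It fails at once if the bottle is moved by more than 10 mm (distance of reagent_mid from where it was at the start of the episode above 0.01 m).
It also fails if it takes over 72 s, if anything falls off the work surface, if the arm or the gripper's body presses on something with over 40 N, if the wrist force passes 120 N, or if a joint passes its speed limit or range.

## Robot

A 7-joint arm with a two-finger parallel gripper is mounted at the origin on the work surface. World frame = base frame: x ahead of the robot, y to its left, z up, the work surface at z = 0. Lengths are in m, angles in rad, forces in N, time in s.
With the tool pointing down it reaches from about 0.4 to 0.9 m from the base axis. Payload 5.5 kg.
Tool frame: the origin (TCP) lies at the centre of the arm's flange, where the gripper is bolted on; the fingertips stand 173 mm ahead of it and the grasp point (between the pads) lies 155 mm ahead of it; z points along the fingers, y is the direction in which the jaws open and shut (so a half turn about z gives the same grasp; the last joint's range is limited). The gripper opens to 85 mm and grips with 20 to 120 N. Pads are 22 mm wide; open, the fingers measure 114 mm over their backs; the gripper's body (76 mm by 85 mm) begins 54 mm behind the grasp point. The pads swing forward as they close: fully open they stand 13 mm farther back than shut.
Start: joints at [0.263, 0.501, -0.427, 1.55, 0.221, 1.138, -0.21], TCP at [0.65, 0, 0.405] pointing down, gripper open.
Joint ranges: [-2.88, 2.88], [-0.31, 2.03], [-1.54, 1.56], [0.2, 2.42], [-1.41, 4.55], [0.19, 2.02], [-2.57, 2.57]. Speed limits (rad/s): [2.57, 2.57, 3.14, 3.14, 3.14, 3.14, 3.14].

## Interface

Orientations are given as a unit quaternion [w, x, y, z].
In Python, from station import * gives the robot as it stands.
- The arm moves only by the shell command python3 -m jog 'ROWS'. ROWS is text: rows parted by semicolons, each of 7 numbers parted by spaces: the shift along the tool's x, y, z in mm, then the turn, a rotation vector about the tool's x, y, z in degrees, then the finger opening in mm, from 0 to 85.4. In form: x y z rx ry rz fingers; .... A call has 1 to 20 rows; each row is the pose to reach, as a shift and turn from the pose commanded when the call began, along the tool's axes at that moment; what a row does not reach only later rows make up. A row lasts 1/8 s, in which the tool goes at most 62.5 mm and 10.7 degrees, less where a joint would pass 70% of its speed; a pose out of reach is approached as far as the arm can. A call with a gripper value outside its range is refused whole. The fingers move at their own pace and stop on an object; the grip force is fixed at half the most. Time passes only in rows, so rows that repeat a pose let the fingers close. It gives the time, the measured TCP pose, the force and the opening at its end, in the units of the state.
- sense(): the state, without advancing time (a new reading comes with each control period).
- get_image(name): name is "scene" or "side" or "wrist"; returns a dict with "image" (400x640x3 uint8, blue, green, red), "intrinsics" (3x3 intrinsics, pixels), "pose" (4x4, takes a point from camera to world coordinates). Camera axes: x right, y down, z forward; pixel columns grow to the right and rows downward; lengths in m; the calibration is good to about 2 mm. The wrist camera is an equidistant fisheye: a pixel r from the principal point sees the ray r / f radians off the axis. A picture is of the moment at which its call begins. There is no depth.
- close_job(): hands the job in, once; it reports no verdict.
The state is a dict: "time_s": time; "joint_pos": joint angles; "qd": joint speeds; "joint_efforts": joint torques, N m; "tool_pos": TCP position; "tool_rot": TCP orientation; "force": force on the tool from outside, world axes, zero at the start; "wrist_torque": the same for the moment, N m; "width": finger opening in m.
Only numpy, scipy, OpenCV 4.12 (cv2) and the standard library are available. Lean on these libraries where they do the work, as an engineer would, in place of code of your own. Each camera call takes 0.05 s, during which the arm holds its last target.

## Working session

There is one attempt and no reset: what is moved stays moved. The work goes in short steps, Python scripts to look and compute and a shell command to move; the robot and the scene stay as the last step left them, time stands still between calls to the robot, and variables do not carry over. Pictures are saved under pics/ and viewed, and the job is handed in when it is done.

```bash
ls; mkdir -p pics; python3 - <<'E'
from station import *
import cv2
s=sense();print({k:s[k] for k in ("time_s","tool_pos","tool_rot","force","width")})
for n in ("scene","side","wrist"):
    d=get_image(n);cv2.imwrite(f"pics/{n}0.png",d["image"]);print(n,d["intrinsics"],d["pose"])
E
```

```text
pics
{'time_s': 0.0, 'tool_pos': array([ 6.49636488e-01, -6.22193532e-05,  4.03669245e-01]), 'tool_rot': array([-7.06124736e-04,  7.07090905e-01,  7.07121989e-01, -6.68248863e-04]), 'force': array([ 0.22615649, -0.34188086, -0.11875732]), 'width': 0.08580121723632073}
scene [[395.32821038   0.         323.906773  ]
 [  0.         395.32821038 198.51668719]
 [  0.           0.           1.        ]] [[-0.80693842  0.31986538 -0.49652444  1.17215608]
 [ 0.59057056  0.44943172 -0.67025185  0.61413091]
 [ 0.00876347 -0.83408469 -0.5515668   0.71554328]
 [ 0.          0.          0.          1.        ]]
side [[453.96299703   0.         320.33163946]
 [  0.         453.96299703 196.86959773]
 [  0.           0.           1.        ]] [[ 0.97621188 -0.1286462   0.1745294   0.4026349 ]
 [-0.21527253 -0.47912949  0.85093635 -1.22384087]
 [-0.02584755 -0.86826556 -0.49542589  0.76521799]
 [ 0.          0.          0.          1.        ]]
wrist [[309.70691629   0.         318.67508938]
 [  0.         309.70691629 195.13540639]
 [  0.           0.           1.        ]] [[ 9.99998001e-01  1.02541906e-03 -1.71659744e-03  6.49974909e-01]
 [ 4.71754438e-04 -9.55248512e-01 -2.95804087e-01  7.70925775e-02]
 [-1.94310030e-03  2.95802686e-01 -9.55247086e-01  3.73017705e-01]
 [ 0.00000000e+00  0.00000000e+00  0.00000000e+00  1.00000000e+00]]
```

View pics/scene0.png

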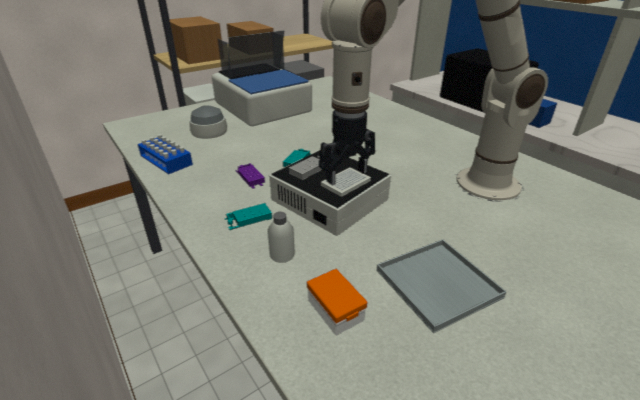

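View pics/side0.png

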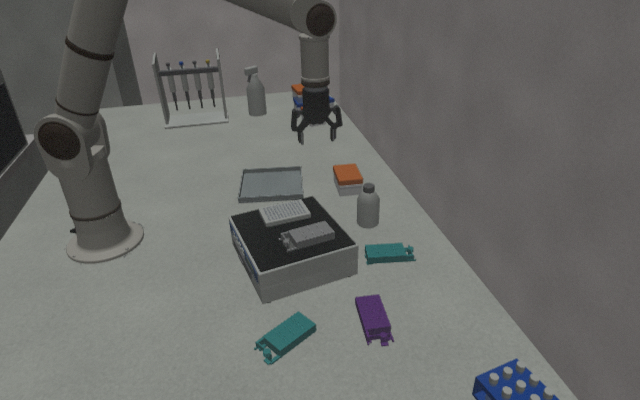

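View pics/wrist0.png

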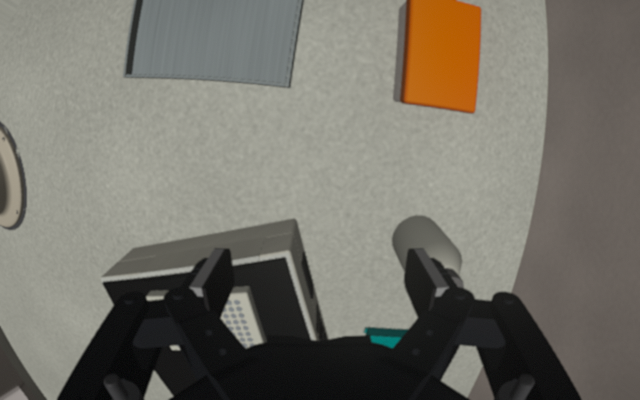

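```bash
python3 - <<'E'
import cv2,numpy as np
a=cv2.imread("pics/side0.png")[195:300,220:365]
b=cv2.imread("pics/scene0.png")[145:235,260:400]
a=cv2.resize(a,None,fx=5,fy=5,interpolation=cv2.INTER_CUBIC);b=cv2.resize(b,None,fx=5,fy=5,interpolation=cv2.INTER_CUBIC)
cv2.imwrite("pics/side0c.png",a);cv2.imwrite("pics/scene0c.png",b)
E
```

```text
(no output)
```

View pics/side0c.png

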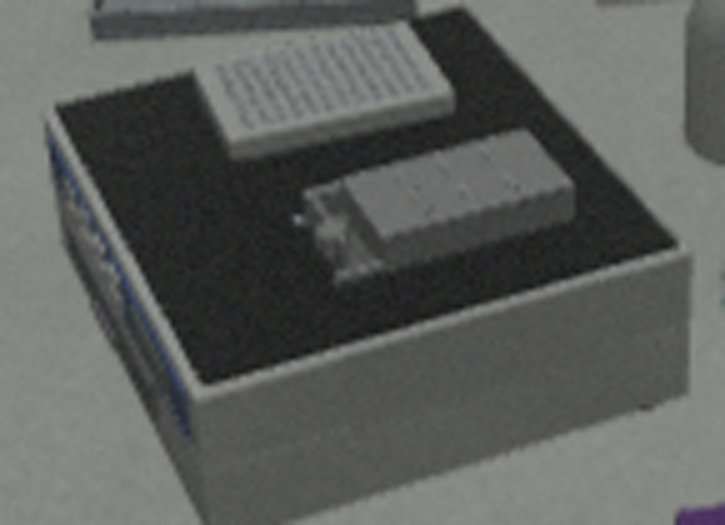

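View pics/scene0c.png

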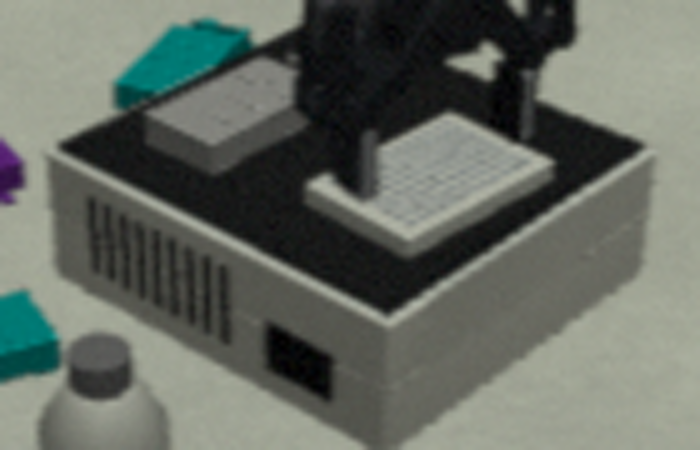

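```bash
cat > h.py <<'E'
import numpy as np,cv2
from station import *
from scipy.spatial.transform import Rotation as R
def ray(d,uv,fish=False):
    K,P=d["intrinsics"],d["pose"]
    x=(uv[0]-K[0,2])/K[0,0];y=(uv[1]-K[1,2])/K[1,1]
    if fish:
        r=np.hypot(x,y);v=np.array([x/r*np.sin(r),y/r*np.sin(r),np.cos(r)]) if r>1e-9 else np.array([0,0,1.])
    else: v=np.array([x,y,1.]);v/=np.linalg.norm(v)
    return P[:3,3],P[:3,:3]@v
def onz(d,uv,z,fish=False):
    o,v=ray(d,uv,fish);return o+v*(z-o[2])/v[2]
def proj(d,p,fish=False):
    K,P=d["intrinsics"],d["pose"];c=P[:3,:3].T@(np.asarray(p)-P[:3,3])
    if fish:
        t=np.arctan2(np.hypot(c[0],c[1]),c[2]);q=c[:2]/np.hypot(c[0],c[1])*t
    else:q=c[:2]/c[2]
    return q*K[0,0]+K[:2,2]
def st():
    s=sense();q=s["tool_rot"];M=R.from_quat([q[1],q[2],q[3],q[0]]).as_matrix()
    return s,np.array(s["tool_pos"]),M
E
python3 - <<'E'
from h import *
np.set_printoptions(precision=4,suppress=True)
d=get_image("side")
f=lambda u,v,z:onz(d,(u/5+220,v/5+195),z)
c=[f(55,107,.105),f(200,385,.105),f(688,243,.105),f(470,8,.105)]
for p in c:print(p)
m=np.mean(c,0);print("reader",m)
x=(c[2]+c[3]-c[0]-c[1])[:2];print("len",np.linalg.norm(x)/2,"yaw",np.degrees(np.arctan2(x[1],x[0])))
h=[f(345,183,.127),f(388,240,.127),f(573,188,.127),f(528,130,.127)]
for p in h:print(p)
m=np.mean(h,0);x=(h[2]+h[1]*0-h[1]+h[3]-h[0])[:2];print("hood",m,np.linalg.norm(x)/2,np.degrees(np.arctan2(x[1],x[0])))
t=[(240,201),(303,198),(302,169),(246,170)]
for q in t:print("tray rim/out",onz(d,q,.022))
for n,q in [("box",(348,166)),("bottle",(368,187))]:print(n,onz(d,q,.064 if n=="box" else .13))
print(onz(d,(0.5*(270+300),211),.119))
E
```

```text
[ 0.3737 -0.132   0.105 ]
[ 0.427  -0.3927  0.105 ]
[ 0.6742 -0.342   0.105 ]
[ 0.6176 -0.0835  0.105 ]
reader [ 0.5231 -0.2375  0.105 ]
len 0.25046347496229776 yaw 11.425980815448238
[ 0.5135 -0.279   0.127 ]
[ 0.526  -0.3328  0.127 ]
[ 0.6232 -0.3122  0.127 ]
[ 0.6135 -0.2546  0.127 ]
hood [ 0.569  -0.2946  0.127 ] 0.10110612784557568 12.885246717543845
tray rim/out [0.4035 0.0945 0.022 ]
tray rim/out [0.6076 0.0602 0.022 ]
tray rim/out [0.6436 0.2742 0.022 ]
tray rim/out [0.4403 0.3216 0.022 ]
box [0.7913 0.1698 0.064 ]
bottle [ 0.7735 -0.1122  0.13  ]
[ 0.52  -0.165  0.119]
```

Candidates: grey cover on the deck (side 308,235), turquoise look-alikes (390,253) and (287,337), and a purple one (373,318). The crop confirms I want the grey one, with its tab end facing the robot. I'm moving to just in front of the tab to look closer.

```bash
python3 -m jog '-320 -200 45 0 0 78 0;-320 -200 45 0 0 78 0;-320 -200 45 0 0 78 0;-320 -200 45 0 0 78 0;-320 -200 45 0 0 78 0;-320 -200 45 0 0 78 0;-320 -200 45 0 0 78 0;-320 -200 45 0 0 78 0;-320 -200 45 0 0 78 0;-320 -200 45 0 0 78 0;-320 -200 45 0 0 78 0'
python3 - <<'E'
from h import *
d=get_image("wrist");cv2.imwrite("pics/w1.png",d["image"]);print(d["pose"])
E
```

```text
time_s: 1.58
tool_pos: [0.4502, -0.3197, 0.3597]
tool_rot: [-0.0, 0.994, 0.105, 0.0]
force: [0.0, -0.1, -1.0]
width: 0.0001
[[ 0.20953933 -0.93336972 -0.29140046  0.52495833]
 [-0.97779772 -0.20069156 -0.06028696 -0.30274902]
 [-0.00221159  0.29756319 -0.95469956  0.3289485 ]
 [ 0.          0.          0.          1.        ]]
```

View pics/w1.png

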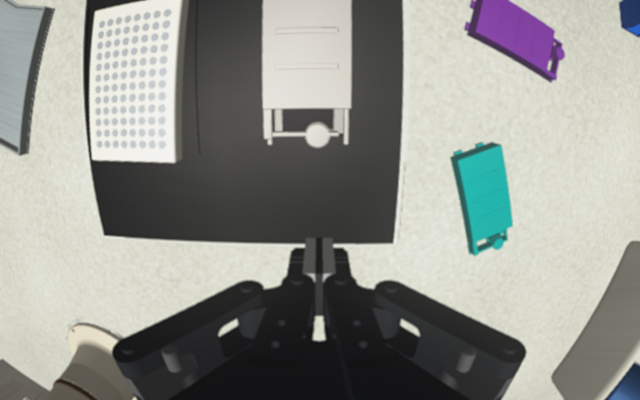

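```bash
python3 - <<'E'
from h import *
np.set_printoptions(precision=4,suppress=True)
d=get_image("wrist");im=d["image"]
cv2.imwrite("pics/w1c.png",cv2.resize(im[90:160,240:380],None,fx=5,fy=5,interpolation=cv2.INTER_CUBIC))
f=lambda uv,z:onz(d,uv,z,True)
for n,uv,z in [("hoodL",(262,108),.127),("hoodR",(351,108),.127),("pad",(317.5,134),.124),("padfront",(317.5,147),.122),("deckFL",(103,236),.105),("deckFR",(393,243),.105),("cheekL",(267,144),.1105),("cheekR",(346,144),.1105),("tip",(318,240),.187),("deckR",(402,100),.105),("hoodR2",(352,20),.127),("hoodL2",(263,20),.127)]:
    print(n,f(uv,z))
E
```

```text
hoodL [ 0.5136 -0.2671  0.127 ]
hoodR [ 0.5253 -0.3236  0.127 ]
pad [ 0.5036 -0.3061  0.124 ]
padfront [ 0.4948 -0.308   0.122 ]
deckFL [ 0.3724 -0.1219  0.105 ]
deckFR [ 0.4292 -0.385   0.105 ]
cheekL [ 0.488  -0.2724  0.1105]
cheekR [ 0.4995 -0.3276  0.1105]
tip [ 0.4583 -0.3164  0.187 ]
deckR [ 0.5403 -0.3611  0.105 ]
hoodR2 [ 0.583  -0.3118  0.127 ]
hoodL2 [ 0.5718 -0.2555  0.127 ]
```

View pics/w1c.png

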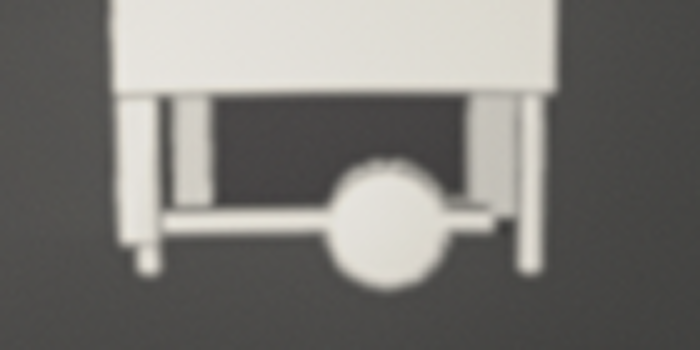

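The wrist view shows the round tab pad at (317,135), the hood edge at v=108, and the closed fingertips at (318,240). Next: descend 20 mm in front of the pad.

```bash
python3 -m jog '15 -7 20 0 0 0 0;15 -7 45 0 0 0 0;15 -7 65 0 0 0 0;15 -7 77 0 0 0 0;15 -7 77 0 0 0 0;15 -7 77 0 0 0 0'
python3 - <<'E'
from h import *
d=get_image("wrist");cv2.imwrite("pics/w2.png",d["image"])
d=get_image("side");cv2.imwrite("pics/s2.png",cv2.resize(d["image"][180:280,220:380],None,fx=5,fy=5,interpolation=cv2.INTER_CUBIC))
E
```

```text
time_s: 2.42
tool_pos: [0.4637, -0.31, 0.2831]
tool_rot: [0.0, 0.995, 0.105, 0.0]
force: [0.2, -0.3, -0.2]
width: -0.0002
```

View pics/w2.png

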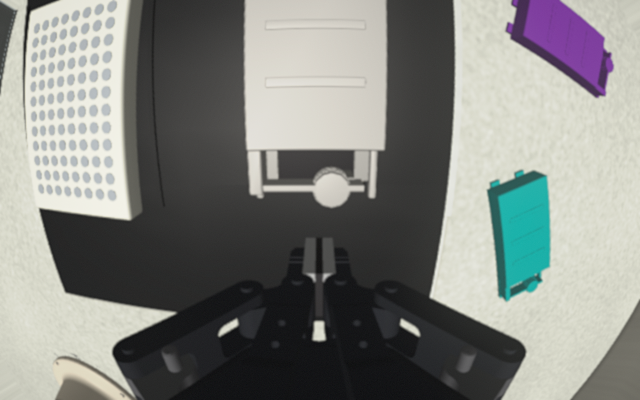

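View pics/s2.png

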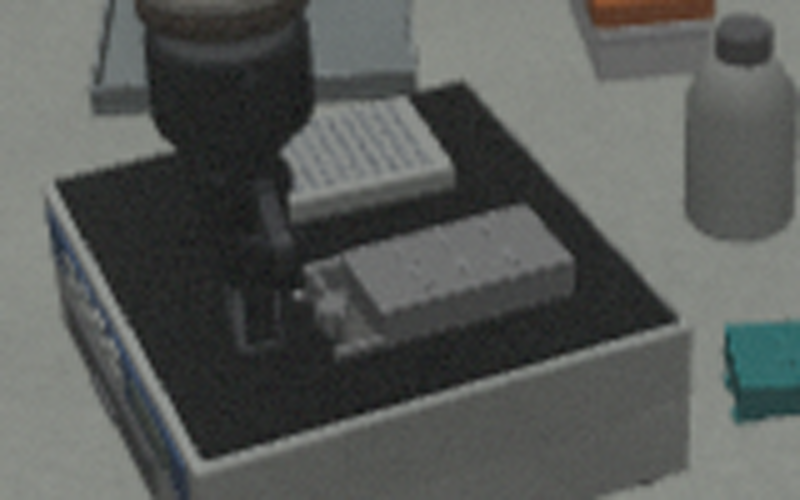

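The pad is at (331,187) and the right finger's tip is around (327,238), so they're nearly aligned. I'll creep forward and watch the force.

```bash
python3 -m jog '4 1 0 0 0 0 0;8 1 0 0 0 0 0;10 1 0 0 0 0 0'; python3 -m jog '1 0 0 0 0 0 0;2 0 0 0 0 0 0;2 0 0 0 0 0 0';python3 -m jog '1 0 0 0 0 0 0;2 0 0 0 0 0 0;2 0 0 0 0 0 0';python3 -m jog '1 0 0 0 0 0 0;2 0 0 0 0 0 0;2 0 0 0 0 0 0'
```

```text
time_s: 2.9
tool_pos: [0.4737, -0.3087, 0.2829]
tool_rot: [0.0, 0.994, 0.105, 0.0]
force: [-0.2, -0.5, 0.2]
width: 0.0001
time_s: 3.28
tool_pos: [0.4752, -0.3085, 0.2827]
tool_rot: [-0.0, 0.995, 0.105, -0.0]
force: [-0.5, -0.3, -0.2]
width: -0.0001
time_s: 3.65
tool_pos: [0.4772, -0.308, 0.2827]
tool_rot: [-0.0, 0.995, 0.105, 0.0]
force: [0.2, 0.1, -0.3]
width: -0.0002
time_s: 4.03
tool_pos: [0.4792, -0.3076, 0.2827]
tool_rot: [-0.0, 0.995, 0.105, 0.0]
force: [0.7, -0.0, 0.3]
width: 0.0001
```

```bash
python3 - <<'E'
from h import *
d=get_image("wrist");cv2.imwrite("pics/w3.png",d["image"][120:280,200:440].repeat(3,0).repeat(3,1))
E
```

```text
(no output)
```

View pics/w3.png

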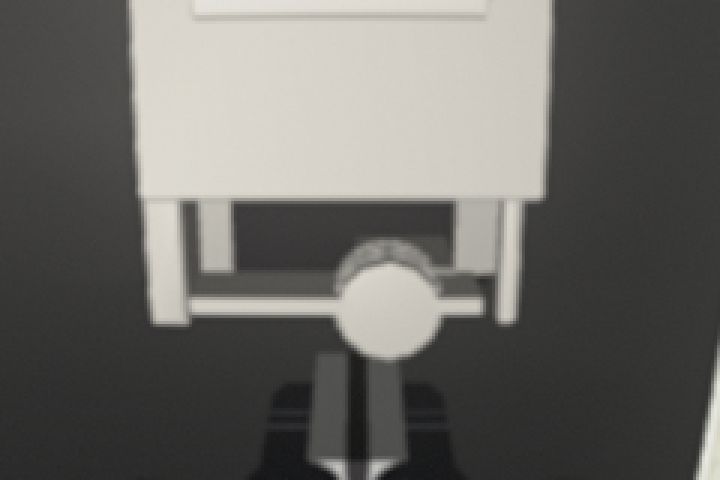

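```bash
python3 -m jog '1 0 0 0 0 0 0;2 0 0 0 0 0 0;2 0 0 0 0 0 0';python3 -m jog '1 0 0 0 0 0 0;2 0 0 0 0 0 0;2 0 0 0 0 0 0'; python3 -m jog '1 0 0 0 0 0 0;1 0 0 0 0 0 0'
```

```text
time_s: 4.45
tool_pos: [0.4812, -0.3072, 0.2827]
tool_rot: [-0.0, 0.995, 0.105, 0.0]
force: [0.2, 0.1, -0.9]
width: 0.0002
time_s: 4.82
tool_pos: [0.483, -0.3068, 0.2827]
tool_rot: [-0.0, 0.995, 0.105, 0.0]
force: [-0.0, 0.8, -0.9]
width: 0.0001
time_s: 5.08
tool_pos: [0.4839, -0.3067, 0.2827]
tool_rot: [-0.0, 0.995, 0.104, -0.0]
force: [-0.7, -0.6, 0.2]
width: 0.0001
```

```bash
python3 -m jog '1 0 0 0 0 0 0;1 0 0 0 0 0 0';python3 -m jog '1 0 0 0 0 0 0;1 0 0 0 0 0 0'; python3 -m jog '1 0 0 0 0 0 0;1 0 0 0 0 0 0'
```

```text
time_s: 5.32
tool_pos: [0.485, -0.3064, 0.2827]
tool_rot: [-0.0, 0.995, 0.105, -0.0]
force: [-1.3, -0.4, 0.4]
width: -0.0001
time_s: 5.58
tool_pos: [0.4857, -0.3063, 0.2826]
tool_rot: [0.0, 0.995, 0.104, -0.0]
force: [-1.5, -0.0, 0.0]
width: -0.0004
time_s: 5.82
tool_pos: [0.4865, -0.3063, 0.2826]
tool_rot: [0.0, 0.995, 0.104, -0.0]
force: [-3.2, -1.9, 1.7]
width: -0.0003
```

```bash
python3 - <<'E'
from h import *
d=get_image("wrist");cv2.imwrite("pics/w4.png",d["image"][120:280,200:440].repeat(3,0).repeat(3,1))
E
```

```text
(no output)
```

View pics/w4.png

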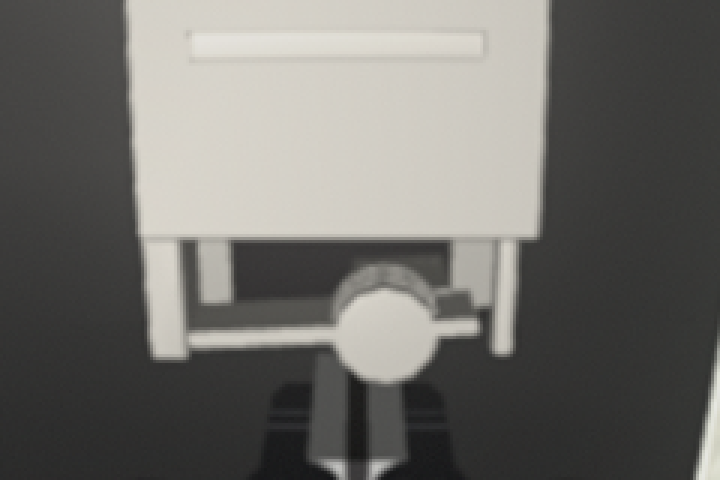

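The tab bar is starting to bend (pad at about (328,230) full-frame). I'll keep pressing toward 8 N.

```bash
python3 -m jog '1 0 0 0 0 0 0;1 0 0 0 0 0 0';python3 -m jog '1 0 0 0 0 0 0;1 0 0 0 0 0 0'; python3 -m jog '0.5 0 0 0 0 0 0;0.5 0 0 0 0 0 0'
```

```text
time_s: 6.12
tool_pos: [0.4875, -0.3061, 0.2826]
tool_rot: [0.0, 0.995, 0.104, -0.0]
force: [-4.1, -2.0, 0.9]
width: -0.0001
time_s: 6.38
tool_pos: [0.4882, -0.3061, 0.2826]
tool_rot: [0.0, 0.995, 0.104, -0.001]
force: [-5.2, -2.7, 2.4]
width: 0.0002
time_s: 6.62
tool_pos: [0.4885, -0.3061, 0.2826]
tool_rot: [0.0, 0.995, 0.104, -0.001]
force: [-6.1, -2.6, 2.4]
width: 0.0001
```

```bash
python3 -m jog '0.5 0 0 0 0 0 0;0.5 0 0 0 0 0 0';python3 -m jog '0.5 0 0 0 0 0 0;0.5 0 0 0 0 0 0'; python3 - <<'E'
from h import *
print(sense()["force"])
d=get_image("wrist");cv2.imwrite("pics/w5.png",d["image"][120:280,200:440].repeat(3,0).repeat(3,1));print(sense()["force"])
E
```

```text
time_s: 6.88
tool_pos: [0.4889, -0.3061, 0.2826]
tool_rot: [0.0, 0.995, 0.104, -0.001]
force: [-6.9, -2.9, 3.0]
width: -0.0004
time_s: 7.12
tool_pos: [0.4892, -0.3061, 0.2826]
tool_rot: [0.0, 0.995, 0.104, -0.001]
force: [-5.8, -3.3, 2.8]
width: -0.0005
[-5.77907161 -3.31199836  2.79029064]
[-6.36411744 -3.50017889  3.44057842]
```

View pics/w5.png

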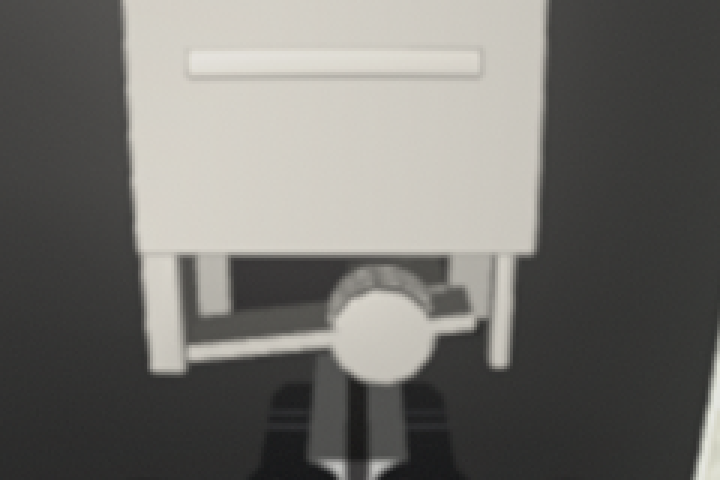

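```bash
python3 -m jog '0.5 0 0 0 0 0 0;0.5 0 0 0 0 0 0';python3 -m jog '0.5 0 0 0 0 0 0;0.5 0 0 0 0 0 0;0.5 0 0 0 0 0 0'; python3 - <<'E'
from h import *
print(sense()["force"])
E
```

```text
time_s: 7.42
tool_pos: [0.4895, -0.306, 0.2825]
tool_rot: [0.0, 0.995, 0.104, -0.001]
force: [-6.5, -2.4, 3.8]
width: 0.0002
time_s: 7.8
tool_pos: [0.4898, -0.306, 0.2825]
tool_rot: [0.0, 0.995, 0.104, -0.001]
force: [-7.1, -3.9, 4.4]
width: 0.0
[-7.07771497 -3.90026707  4.40015784]
```

```bash
python3 -m jog '0.5 0 0 0 0 0 0;0.5 0 0 0 0 0 0'; python3 -m jog '0.2 0 -1 0 0 0 0;0.3 0 -2 0 0 0 0;0.3 0 -2 0 0 0 0';python3 - <<'E'
from h import *
d=get_image("wrist");cv2.imwrite("pics/w6.png",d["image"][120:280,200:440].repeat(3,0).repeat(3,1))
E
```

```text
time_s: 8.05
tool_pos: [0.4902, -0.306, 0.2825]
tool_rot: [0.0, 0.995, 0.104, -0.002]
force: [-7.9, -2.6, 2.8]
width: 0.0
time_s: 8.43
tool_pos: [0.4901, -0.3057, 0.2838]
tool_rot: [-0.0, 0.995, 0.104, -0.002]
force: [-8.1, -3.4, 1.3]
width: 0.0001
```

View pics/w6.png

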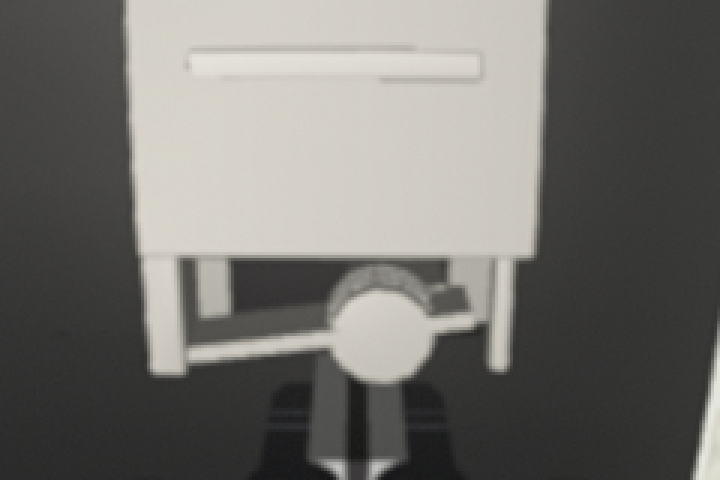

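```bash
python3 -m jog '0.2 0 -1 0 0 0 0;0.3 0 -2 0 0 0 0;0.3 0 -2 0 0 0 0';python3 -m jog '0.2 0 -1 0 0 0 0;0.3 0 -2 0 0 0 0;0.3 0 -2 0 0 0 0';python3 - <<'E'
from h import *
d=get_image("wrist");cv2.imwrite("pics/w7.png",d["image"][120:280,200:440].repeat(3,0).repeat(3,1))
E
```

```text
time_s: 8.85
tool_pos: [0.4904, -0.3056, 0.2858]
tool_rot: [-0.0, 0.995, 0.104, -0.002]
force: [-7.6, -2.8, 0.5]
width: 0.0003
time_s: 9.22
tool_pos: [0.4907, -0.3055, 0.2878]
tool_rot: [-0.001, 0.995, 0.104, -0.002]
force: [-8.2, -2.6, 0.6]
width: -0.0002
```

View pics/w7.png

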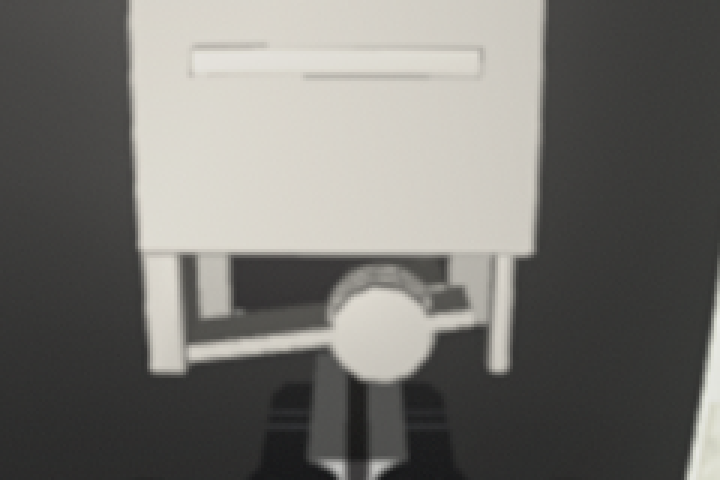

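Pad size and position relative to the fingers haven't changed, so it's rising with them. Continuing up.

```bash
python3 -m jog '0.2 0 -1 0 0 0 0;0.3 0 -2 0 0 0 0;0.4 0 -3 0 0 0 0;0.4 0 -3 0 0 0 0';python3 -m jog '0.2 0 -1 0 0 0 0;0.3 0 -2 0 0 0 0;0.4 0 -3 0 0 0 0;0.4 0 -3 0 0 0 0';python3 - <<'E'
from h import *
d=get_image("wrist");cv2.imwrite("pics/w8.png",d["image"][120:280,200:440].repeat(3,0).repeat(3,1))
d=get_image("side");cv2.imwrite("pics/s8.png",cv2.resize(d["image"][200:280,240:368],None,fx=6,fy=6,interpolation=cv2.INTER_CUBIC))
E
```

```text
time_s: 9.78
tool_pos: [0.4911, -0.3053, 0.2908]
tool_rot: [-0.001, 0.995, 0.104, -0.002]
force: [-7.8, -3.3, -0.1]
width: 0.0002
time_s: 10.28
tool_pos: [0.4916, -0.3052, 0.2938]
tool_rot: [-0.001, 0.995, 0.104, -0.002]
force: [-7.0, -3.9, 1.1]
width: -0.0002
```

View pics/w8.png

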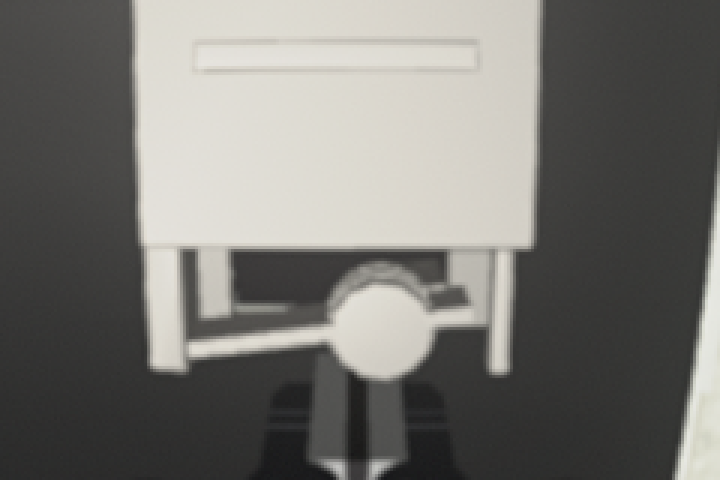

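View pics/s8.png

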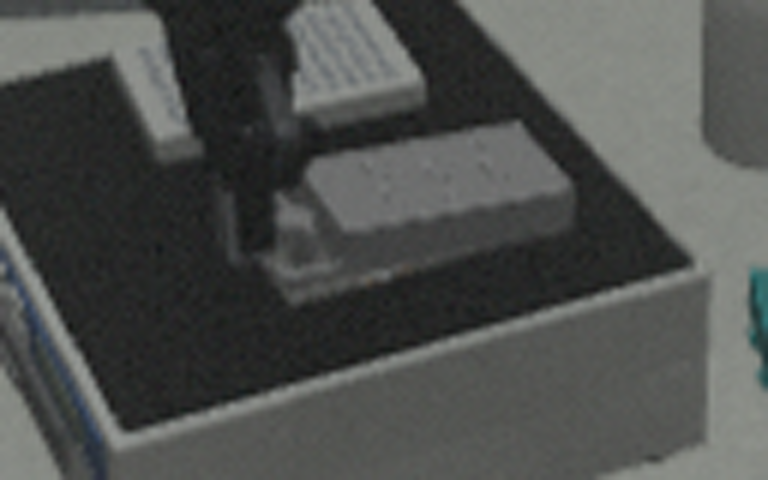

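```bash
python3 -m jog '0.2 0 -1 0 0 0 0;0.3 0 -2 0 0 0 0;0.4 0 -3 0 0 0 0;0.5 0 -4 0 0 0 0;0.5 0 -4 0 0 0 0';python3 - <<'E'
from h import *
d=get_image("wrist");cv2.imwrite("pics/w9.png",d["image"][120:280,200:440].repeat(3,0).repeat(3,1))
d=get_image("side");cv2.imwrite("pics/s9.png",cv2.resize(d["image"][200:280,240:368],None,fx=6,fy=6,interpolation=cv2.INTER_CUBIC))
E
```

```text
time_s: 11.0
tool_pos: [0.4922, -0.305, 0.2979]
tool_rot: [-0.0, 0.995, 0.104, -0.002]
force: [-7.3, -2.5, 0.4]
width: 0.0001
```

View pics/w9.png

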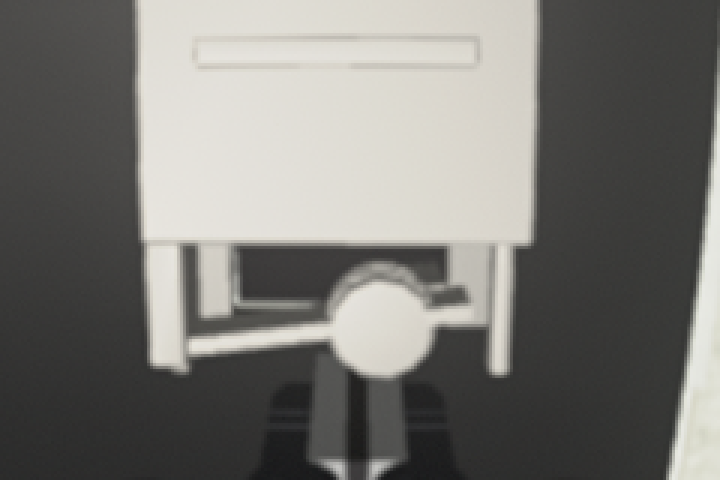

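View pics/s9.png

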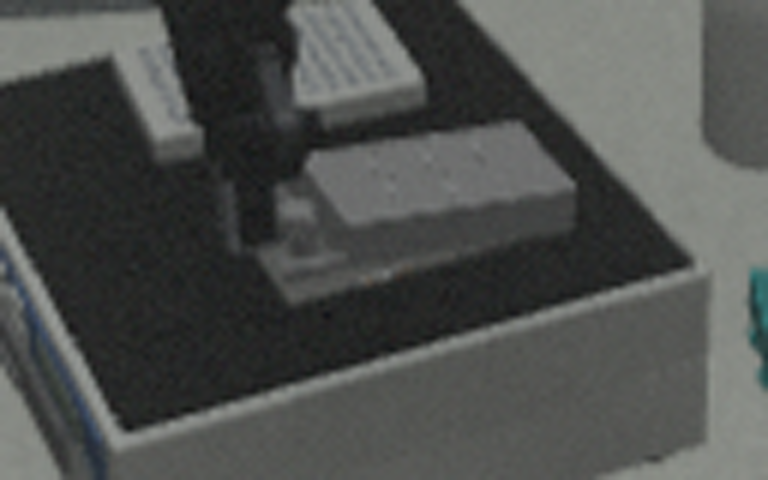

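```bash
python3 -m jog '-4 0 0 0 0 0 0;-12 0 0 0 0 0 0;-25 0 -5 0 0 0 0;-30 0 -15 0 0 0 0;-30 0 -15 0 0 0 0;-30 0 -15 0 0 0 0;-30 0 -15 0 0 0 0';python3 - <<'E'
from h import *
d=get_image("wrist");cv2.imwrite("pics/w10.png",d["image"])
d=get_image("side");cv2.imwrite("pics/s10.png",cv2.resize(d["image"][200:280,240:368],None,fx=6,fy=6,interpolation=cv2.INTER_CUBIC))
E
```

```text
time_s: 11.98
tool_pos: [0.4649, -0.3105, 0.3136]
tool_rot: [-0.0, 0.994, 0.105, 0.0]
force: [-1.0, -0.0, -0.6]
width: 0.0001
```

View pics/w10.png

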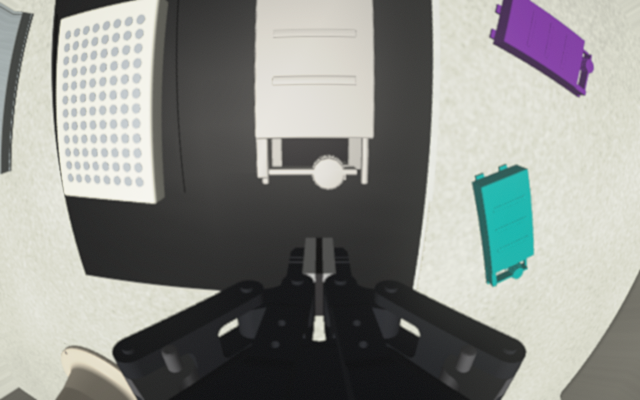

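View pics/s10.png

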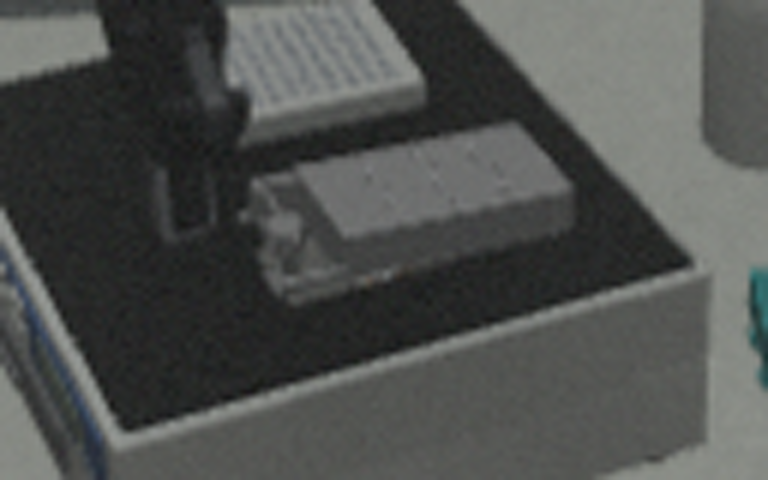

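```bash
cat >> h.py <<'E'
def tri(rs):
    A=np.zeros((3,3));b=np.zeros(3)
    for o,v in rs:
        Q=np.eye(3)-np.outer(v,v);A+=Q;b+=Q@o
    p=np.linalg.solve(A,b);return p,[np.linalg.norm((np.eye(3)-np.outer(v,v))@(p-o)) for o,v in rs]
E
python3 - <<'E'
from h import *
np.set_printoptions(precision=4,suppress=True)
w=get_image("wrist");s=get_image("side")
cv2.imwrite("pics/w10c.png",cv2.resize(w["image"][0:200,230:400],None,fx=3,fy=3,interpolation=cv2.INTER_CUBIC))
print("tabR",tri([ray(w,(374,137),True),ray(s,(240+343/6,200+240/6))]))
print("tabL",tri([ray(w,(255.5,137),True),ray(s,(240+296/6,200+165/6))]))
E
```

```text
tabR (array([ 0.5275, -0.3238,  0.1294]), [np.float64(0.0008281801505962736), np.float64(0.0008281801505963138)])
tabL (array([ 0.5164, -0.2661,  0.1306]), [np.float64(0.0002393181662266603), np.float64(0.00023931816622653034)])
```

View pics/w10c.png

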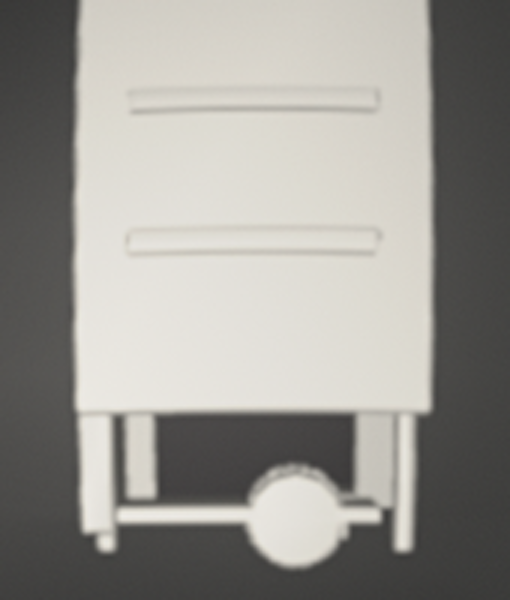

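```bash
python3 - <<'E'
from h import *
np.set_printoptions(precision=4,suppress=True)
w=get_image("wrist");s=get_image("side");w1=dict(w)
w1["pose"]=np.array([[ 0.20953933,-0.93336972,-0.29140046,0.52495833],[-0.97779772,-0.20069156,-0.06028696,-0.30274902],[-0.00221159,0.29756319,-0.95469956,0.3289485],[0,0,0,1]])
print("tabR",tri([ray(w1,(351,108.6),True),ray(s,(297.6,243))]))
print("tabL",tri([ray(w1,(262.5,108.6),True),ray(s,(289,231.6))]))
a=cv2.imread("pics/side0.png")[205:275,260:350];b=s["image"][205:275,260:350]
cv2.imwrite("pics/cmp.png",cv2.resize(np.vstack([a,b]),None,fx=4.2,fy=4.2,interpolation=cv2.INTER_CUBIC))
E
```

```text
tabR (array([ 0.5261, -0.3244,  0.1211]), [np.float64(0.0011113664272453447), np.float64(0.0011113664272452042)])
tabL (array([ 0.5139, -0.2661,  0.1185]), [np.float64(0.0011115260528851067), np.float64(0.001111526052884936)])
```

View pics/cmp.png

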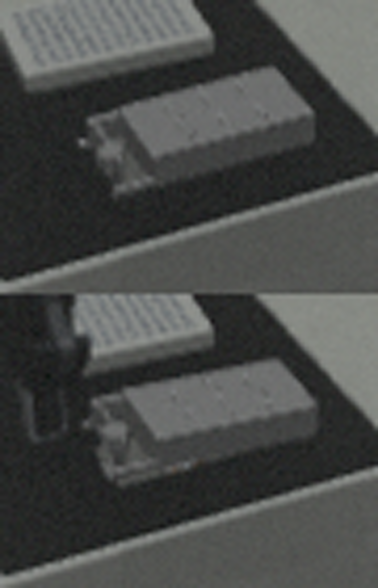

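```bash
python3 - <<'E'
from h import *
np.set_printoptions(precision=4,suppress=True)
w=get_image("wrist");s,p,M=st()
f=lambda u,v,z:onz(w,(u,v),z,True)
L=f(230+76/3,411/3,.1355);Rr=f(230+430/3,411/3,.1355);m=(L+Rr)/2
L2=f(230+78/3,20/3,.132);R2=f(230+430/3,20/3,.132);m2=(L2+R2)/2
print(L,Rr,np.linalg.norm(L-Rr),m,m2)
for d in (m2-m,):print(np.degrees(np.arctan2(d[1],d[0])))
e=L-Rr;print(np.degrees(np.arctan2(e[1],e[0]))-90)
c=m+.052*np.array([np.cos(np.radians(12)),np.sin(np.radians(12)),0]);print("c",c,p,M.T@(c-p)*1000,M[:,:2])
E
```

```text
[ 0.5168 -0.267   0.1355] [ 0.5285 -0.3226  0.1355] 0.05681941272460962 [ 0.5227 -0.2948  0.1355] [ 0.5867 -0.2813  0.132 ]
11.912145072867132
11.946658749863786
c [ 0.5735 -0.284   0.1355] [ 0.4646 -0.3107  0.3135] [112.0861  -3.4102 178.0113] [[ 0.9781  0.2081]
 [ 0.2081 -0.9781]
 [-0.0002 -0.0002]]
```

Tab end is standing up (the corner triangulates about 8–12 mm higher than before). Now moving above the hood with the jaws open.

```bash
python3 -m jog '0 0 -30 0 0 0 40;40 -3 -30 0 0 0 85;90 -3 -30 0 0 0 85;112 -3 -30 0 0 0 85;112 -3 -30 0 0 0 85;112 -3 -30 0 0 0 85;112 -3 -30 0 0 0 85;112 -3 -30 0 0 0 85';python3 - <<'E'
from h import *
d=get_image("wrist");cv2.imwrite("pics/w11.png",d["image"])
E
```

```text
time_s: 13.32
tool_pos: [0.5727, -0.2852, 0.3439]
tool_rot: [0.0, 0.995, 0.104, -0.0]
force: [-0.3, 0.9, -0.3]
width: 0.0849
```

View pics/w11.png

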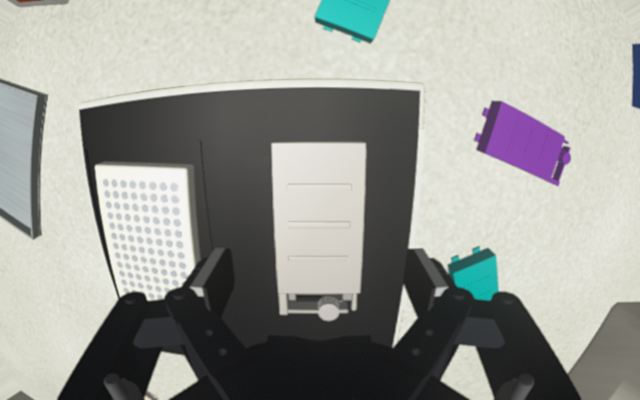

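```bash
python3 - <<'E'
from h import *
np.set_printoptions(precision=4,suppress=True)
w=get_image("wrist");s,p,M=st()
f=lambda u,v,z:M.T@(onz(w,(u,v),z,True)-p)*1000
for u,v,z in [(272,143,.1285),(366,143,.1285),(359,293,.1355),(280,293,.1355),(318.7,195,.105)]:print(f(u,v,z))
im=w["image"]
for v in (160,200,240,280):
    g=im[v,220:420].mean(1).astype(int);dg=np.diff(g);print(v,220+np.where(abs(dg)>25)[0])
E
```

```text
[ 51.808  -29.3444 215.3975]
[ 51.8355  27.3662 215.4071]
[-50.3466  26.9422 208.402 ]
[-50.3891 -28.1018 208.3928]
[ 11.6458  -1.2062 238.9003]
160 [270 271 272 364 365 366 415 416 417]
200 [271 272 273 363 364 365 411 412 413]
240 [273 274 275 361 362 363 407 408 409]
280 [275 276 277 359 360 361]
```

The hood is centred at u≈319 between the jaws (inner edges at 232 and 408). Descending, then closing in small stages.

```bash
python3 -m jog '0 -0.5 20 0 0 0 85;0 -0.5 45 0 0 0 85;0 -0.5 60 0 0 0 85;0 -0.5 62 0 0 0 85;0 -0.5 62 0 0 0 70;0 -0.5 62 0 0 0 66;0 -0.5 62 0 0 0 66;0 -0.5 62 0 0 0 66;0 -0.5 62 0 0 0 66';python3 - <<'E'
from h import *
d=get_image("wrist");cv2.imwrite("pics/w12.png",cv2.resize(d["image"][150:350,200:440],None,fx=3,fy=3,interpolation=cv2.INTER_CUBIC))
E
```

```text
time_s: 14.55
tool_pos: [0.5735, -0.284, 0.2819]
tool_rot: [0.0, 0.995, 0.105, 0.0]
force: [-0.2, -0.3, 0.1]
width: 0.0661
```

View pics/w12.png

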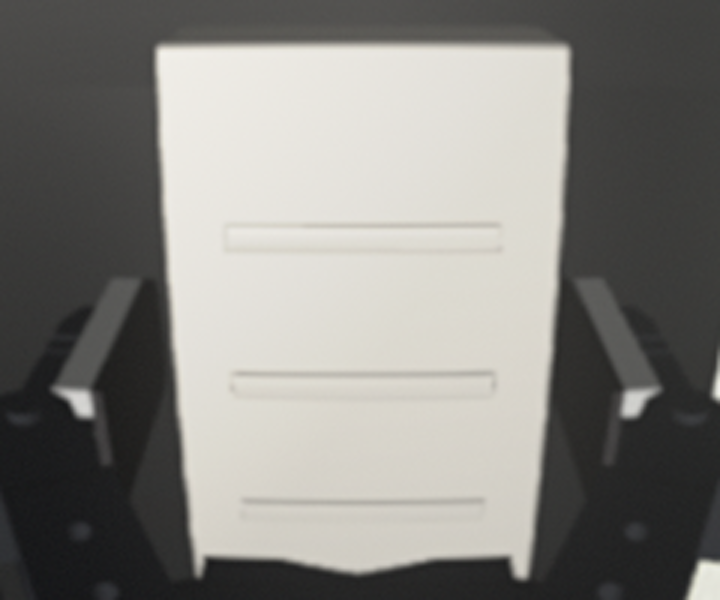

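```bash
python3 -m jog '0 0 0 0 0 0 62;0 0 0 0 0 0 62;0 0 0 0 0 0 61;0 0 0 0 0 0 61'; python3 -m jog '0 0 0 0 0 0 60;0 0 0 0 0 0 60'; python3 -m jog '0 0 0 0 0 0 59.3;0 0 0 0 0 0 59.3';  python3 -m jog '0 0 0 0 0 0 58.7;0 0 0 0 0 0 58.7'
```

```text
time_s: 15.1
tool_pos: [0.5734, -0.284, 0.2817]
tool_rot: [-0.0, 0.995, 0.105, 0.0]
force: [0.6, -0.6, -0.9]
width: 0.0611
time_s: 15.35
tool_pos: [0.5734, -0.284, 0.2817]
tool_rot: [0.0, 0.995, 0.105, 0.0]
force: [0.4, 0.4, 0.2]
width: 0.0603
time_s: 15.6
tool_pos: [0.5735, -0.2841, 0.2818]
tool_rot: [0.0, 0.995, 0.105, 0.0]
force: [0.1, 0.3, 0.2]
width: 0.0591
time_s: 15.85
tool_pos: [0.5735, -0.2842, 0.2818]
tool_rot: [0.0, 0.995, 0.104, 0.0]
force: [1.1, -1.1, 0.5]
width: 0.059
```

```bash
python3 -m jog '0 0 0 0 0 0 58;0 0 0 0 0 0 58';  python3 -m jog '0 0 0 0 0 0 57;0 0 0 0 0 0 57'; python3 -m jog '0 0 0 0 0 0 50;0 0 0 0 0 0 50;0 0 0 0 0 0 50'; python3 - <<'E'
from h import *
d=get_image("wrist");cv2.imwrite("pics/w13.png",cv2.resize(d["image"][150:350,200:440],None,fx=3,fy=3,interpolation=cv2.INTER_CUBIC))
print(sense()["force"],sense()["wrist_torque"])
E
```

```text
time_s: 16.1
tool_pos: [0.5735, -0.2842, 0.2819]
tool_rot: [0.0, 0.995, 0.104, 0.0]
force: [0.1, -2.0, 1.8]
width: 0.0577
time_s: 16.35
tool_pos: [0.5735, -0.2842, 0.282]
tool_rot: [0.0, 0.995, 0.104, 0.0]
force: [0.2, -1.2, 3.0]
width: 0.0577
time_s: 16.73
tool_pos: [0.5735, -0.2842, 0.2822]
tool_rot: [0.0, 0.995, 0.105, 0.0]
force: [-0.8, -1.5, 4.7]
width: 0.0568
[-1.21263951 -1.62434626  5.56491323] [-0.29305349  0.2493919   0.00347788]
```

View pics/w13.png

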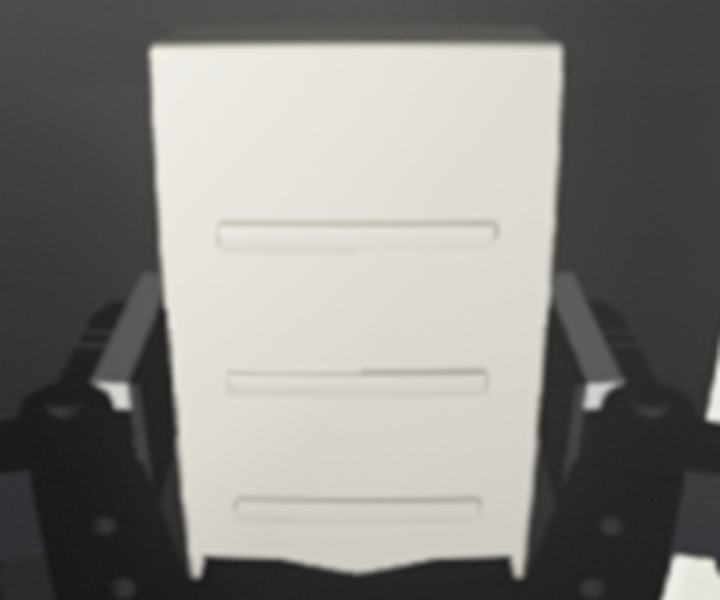

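Gripped, with the hood about 1 mm off centre. The pads swung forward as they closed and now press down about 5 N, so I'll ease that off before drawing back.

```bash
python3 -m jog '0 0 -0.5 0 0 0 50;0 0 -0.5 0 0 0 50'; python3 -m jog '-0.5 0 -0.2 0 0 0 50;-1 0 -0.2 0 0 0 50';python3 -m jog '-1 0 0 0 0 0 50;-1 0 0 0 0 0 50'
```

```text
time_s: 17.02
tool_pos: [0.5735, -0.2841, 0.2823]
tool_rot: [0.0, 0.995, 0.105, 0.0]
force: [0.1, -2.9, 3.9]
width: 0.0568
time_s: 17.27
tool_pos: [0.5728, -0.2838, 0.2823]
tool_rot: [-0.0, 0.994, 0.105, 0.0]
force: [1.6, -0.8, 1.0]
width: 0.0565
time_s: 17.52
tool_pos: [0.5716, -0.2839, 0.2823]
tool_rot: [-0.0, 0.994, 0.105, 0.0]
force: [1.8, 0.9, 1.1]
width: 0.0567
```

```bash
python3 -m jog '-1 0 0 0 0 0 50;-2 0 0 0 0 0 50;-2 0 0 0 0 0 50'; python3 -m jog '-1 0 0 0 0 0 50;-2 0 0 0 0 0 50;-2 0 0 0 0 0 50';python3 -m jog '-1 0 0 0 0 0 50;-2 0 0 0 0 0 50;-3 0 0 0 0 0 50;-3 0 0 0 0 0 50'; python3 -m jog '-1 0 0 0 0 0 50;-2 0 0 0 0 0 50;-3 0 0 0 0 0 50;-3 0 0 0 0 0 50'
```

```text
time_s: 17.9
tool_pos: [0.5694, -0.2847, 0.2824]
tool_rot: [-0.0, 0.995, 0.105, -0.0]
force: [1.2, 1.2, 2.0]
width: 0.0566
time_s: 18.27
tool_pos: [0.5675, -0.2853, 0.2824]
tool_rot: [0.0, 0.995, 0.104, -0.0]
force: [1.6, 1.3, 2.7]
width: 0.0567
time_s: 18.77
tool_pos: [0.5645, -0.2861, 0.2825]
tool_rot: [0.0, 0.995, 0.104, -0.0]
force: [0.2, 0.4, 2.2]
width: 0.0567
time_s: 19.27
tool_pos: [0.5616, -0.2866, 0.2824]
tool_rot: [-0.0, 0.995, 0.105, -0.0]
force: [2.5, 1.0, 2.5]
width: 0.057
```

```bash
python3 -m jog '-1 0 0 0 0 0 50;-2 0 0 0 0 0 50;-2 0 0 0 0 0 50'; python3 -m jog '0 0 -0.5 0 0 0 50;0 0 -1 0 0 0 50;0 0 -1 0 0 0 50'; python3 -m jog '0 0 -0.5 0 0 0 50;0 0 -1 0 0 0 50;0 0 -1 0 0 0 50';  python3 - <<'E'
from h import *
d=get_image("wrist");cv2.imwrite("pics/w14.png",d["image"])
print(sense()["force"],sense()["wrist_torque"])
E
```

```text
time_s: 19.65
tool_pos: [0.5597, -0.2869, 0.2824]
tool_rot: [-0.0, 0.995, 0.105, -0.0]
force: [1.5, 0.6, 3.1]
width: 0.0565
time_s: 20.02
tool_pos: [0.559, -0.287, 0.2827]
tool_rot: [-0.0, 0.995, 0.104, -0.001]
force: [-1.4, 0.4, -0.8]
width: 0.0568
time_s: 20.4
tool_pos: [0.5597, -0.2869, 0.2843]
tool_rot: [-0.0, 0.995, 0.105, -0.0]
force: [-0.6, -0.2, -2.1]
width: 0.057
[-0.07356442 -0.51471802 -0.92784844] [ 0.00336164 -0.03004328  0.02224791]
```

View pics/w14.png

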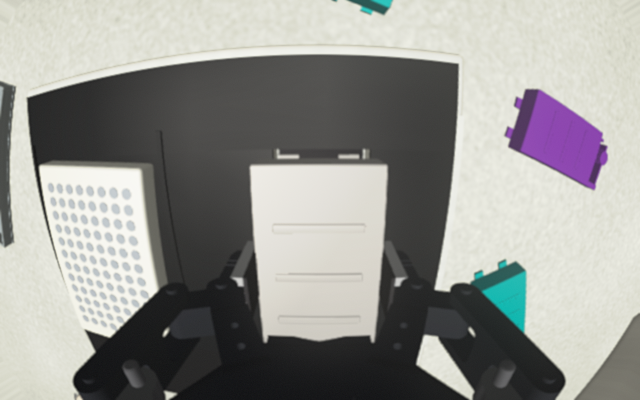

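```bash
python3 -m jog '0 0 -1 0 0 0 50;0 0 -2 0 0 0 50;0 0 -2 0 0 0 50'; python3 -m jog '0 0 -1.5 0 0 0 50;0 0 -3 0 0 0 50;0 0 -3 0 0 0 50';  python3 -m jog '0 0 -2 0 0 0 50;0 0 -5 0 0 0 50;0 0 -5 0 0 0 50'; python3 - <<'E'
from h import *
d=get_image("wrist");cv2.imwrite("pics/w15.png",d["image"])
d=get_image("side");cv2.imwrite("pics/s15.png",cv2.resize(d["image"][180:280,240:380],None,fx=5,fy=5,interpolation=cv2.INTER_CUBIC))
print(sense()["force"],sense()["wrist_torque"])
E
```

```text
time_s: 20.82
tool_pos: [0.5598, -0.287, 0.2866]
tool_rot: [0.0, 0.995, 0.105, 0.0]
force: [-0.0, 0.0, -2.0]
width: 0.0567
time_s: 21.2
tool_pos: [0.5598, -0.287, 0.2896]
tool_rot: [0.0, 0.995, 0.105, 0.0]
force: [-0.6, -0.3, -1.0]
width: 0.0567
time_s: 21.58
tool_pos: [0.5599, -0.287, 0.2948]
tool_rot: [0.0, 0.995, 0.105, 0.0]
force: [-0.5, -1.0, -2.1]
width: 0.0565
[-0.16947859  0.05401923 -1.19791533] [ 0.05418656 -0.05870823 -0.00503977]
```

View pics/s15.png

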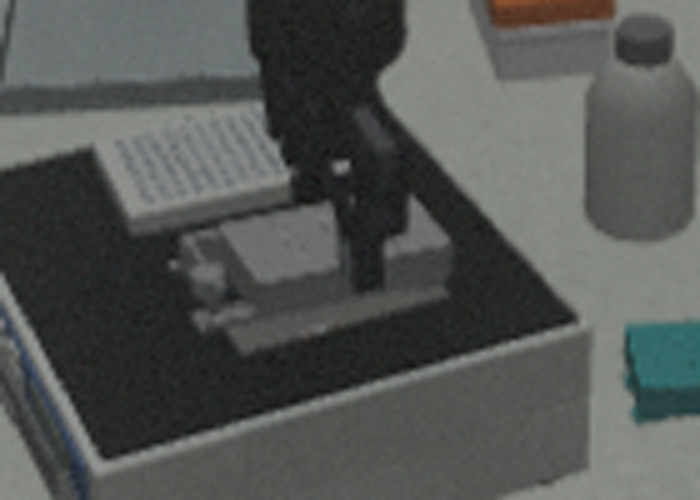

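The cover hangs free, still tilted tab end up. Lifting it, then carrying it to above the tray.

```bash
python3 -m jog '0 0 -15 0 0 0 50;0 0 -40 0 0 0 50;0 0 -70 0 0 0 50;4 -20 -100 0 0 0 50;8 -50 -120 0 0 0 50;15 -90 -125 0 0 0 50;22 -135 -125 0 0 0 50;29 -180 -125 0 0 0 50;36 -225 -125 0 0 0 50;43 -270 -125 0 0 0 50;50 -315 -125 0 0 0 50;57 -360 -125 0 0 0 50;64 -405 -125 0 0 0 50;69 -440 -125 0 0 0 50;72 -465 -125 0 0 0 50;72 -471 -125 0 0 0 50;72 -471 -125 0 0 0 50;72 -471 -125 0 0 0 50'; python3 - <<'E'
from h import *
d=get_image("wrist");cv2.imwrite("pics/w16.png",d["image"])
d=get_image("side");cv2.imwrite("pics/s16.png",d["image"])
d=get_image("scene");cv2.imwrite("pics/c16.png",d["image"])
print(sense()["force"],sense()["joint_pos"])
E
```

```text
time_s: 23.92
tool_pos: [0.5326, 0.187, 0.4195]
tool_rot: [0.0, 0.995, 0.103, 0.0]
force: [0.5, 0.6, -1.7]
width: 0.0567
[ 0.27770723  0.00600878 -2.23906658] [-0.1365097   0.31761365 -0.30670425  1.75716747  0.1074267   1.08316255
 -1.84251018]
```

View pics/w16.png

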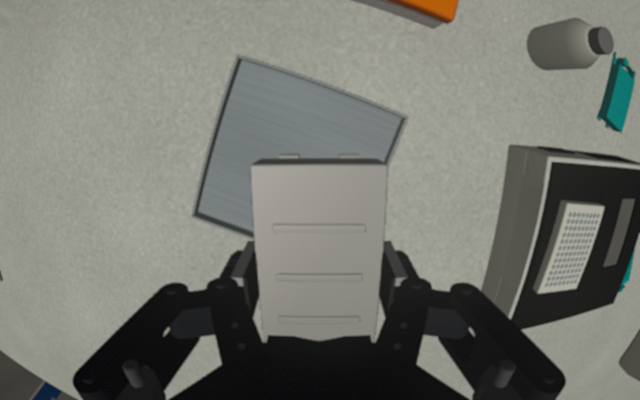

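View pics/s16.png

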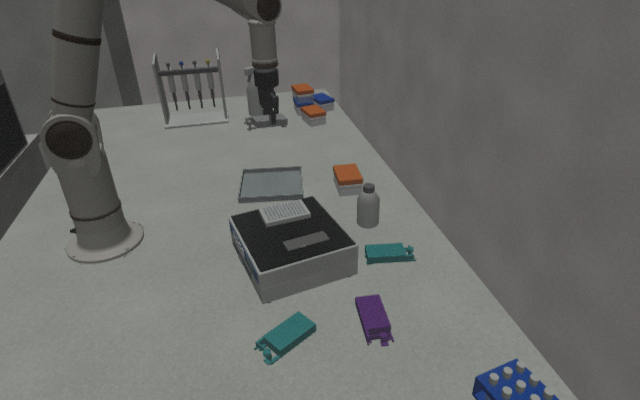

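View pics/c16.png

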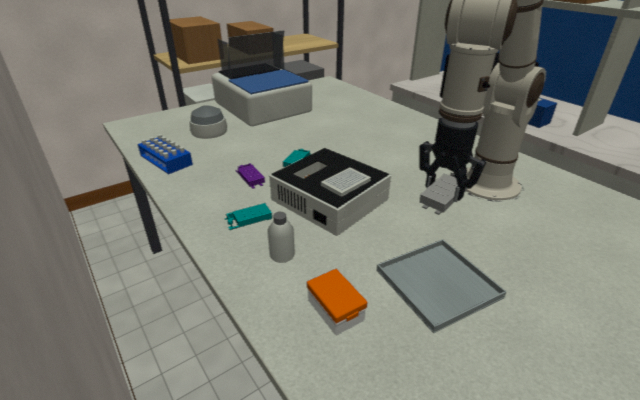

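```bash
python3 - <<'E'
from h import *
np.set_printoptions(precision=4,suppress=True)
w=get_image("wrist");s=get_image("scene");d=get_image("side")
print("wrist",[onz(w,q,.022,True) for q in [(238,57),(406,118),(194,214)]])
a=[onz(s,q,.022) for q in [(378,268),(443,242),(504,291),(436,327)]];print("scene",a,np.mean(a,0))
a=[onz(d,q,.022) for q in [(240,201),(303,198),(302,168),(246,168)]];print("side",a,np.mean(a,0))
cv2.imwrite("pics/tr.png",np.vstack([cv2.resize(d["image"][155:215,230:320],None,fx=5,fy=5),cv2.resize(s["image"][235:335,370:510],(450,321))]))
E
```

```text
wrist [array([0.6432, 0.31  , 0.022 ]), array([0.6123, 0.0985, 0.022 ]), array([0.4348, 0.3394, 0.022 ])]
scene [array([0.6241, 0.1062, 0.022 ]), array([0.4096, 0.1347, 0.022 ]), array([0.4351, 0.3377, 0.022 ]), array([0.6467, 0.3125, 0.022 ])] [0.5289 0.2227 0.022 ]
side [array([0.4035, 0.0945, 0.022 ]), array([0.6076, 0.0602, 0.022 ]), array([0.6451, 0.2825, 0.022 ]), array([0.4416, 0.3388, 0.022 ])] [0.5245 0.194  0.022 ]
```

View pics/tr.png

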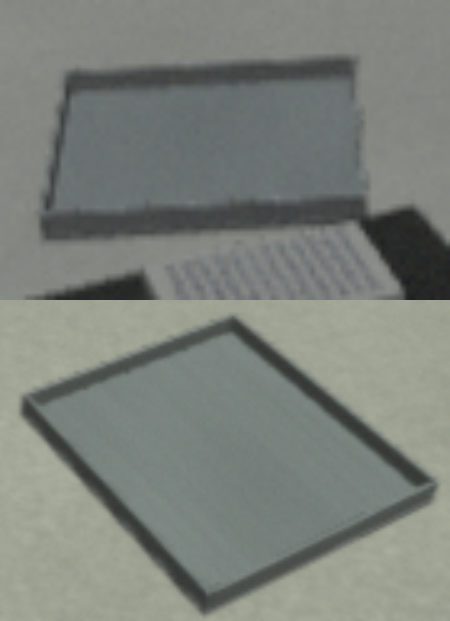

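Tray centre from the scene and wrist views is about (0.526, 0.221). My earlier side-view value misread its front wall. Shifting over and levelling by 4°.

```bash
python3 -m jog '-1 -15 10 0 2 0 50;-4 -32 30 0 4 0 50;-4 -32 50 0 4 0 50;-4 -32 50 0 4 0 50;-4 -32 50 0 4 0 50'; python3 - <<'E'
from h import *
d=get_image("wrist");cv2.imwrite("pics/w17.png",d["image"])
d=get_image("side");cv2.imwrite("pics/s17.png",cv2.resize(d["image"][95:155,230:330],None,fx=7,fy=7,interpolation=cv2.INTER_CUBIC))
d=get_image("scene");cv2.imwrite("pics/c17.png",cv2.resize(d["image"][150:260,390:520],None,fx=5,fy=5,interpolation=cv2.INTER_CUBIC))
E
```

```text
time_s: 24.85
tool_pos: [0.5221, 0.219, 0.3701]
tool_rot: [-0.004, 0.994, 0.104, 0.035]
force: [0.1, -0.3, -1.9]
width: 0.0566
```

View pics/w17.png

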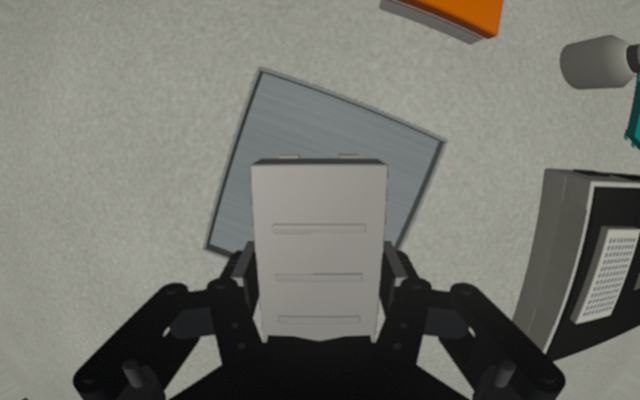

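View pics/s17.png

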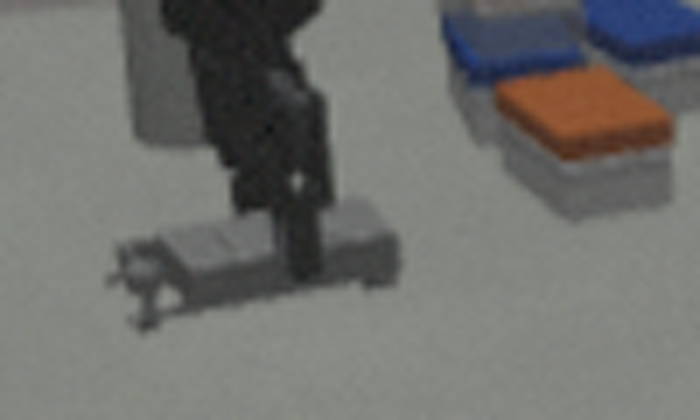

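View pics/c17.png

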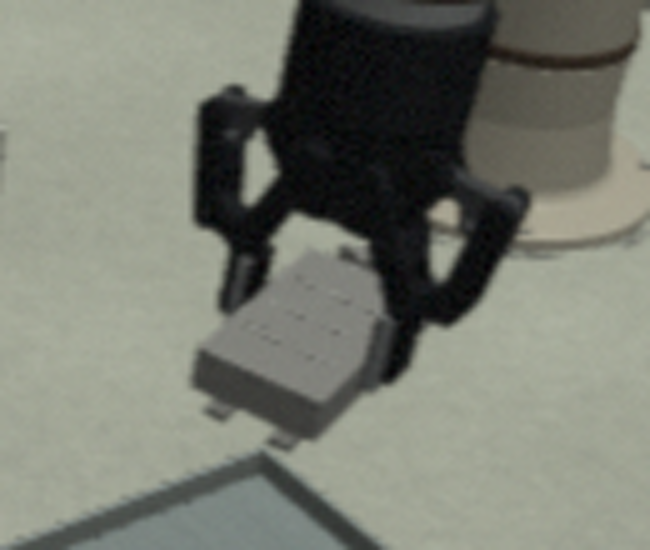

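```bash
python3 - <<'E'
from h import *
np.set_printoptions(precision=4,suppress=True)
d=get_image("side");s,p,M=st()
g=p+M[:,2]*.155;print("grasp",g)
y=M[:,1].copy();y[2]=0;y/=np.linalg.norm(y)
c=g+y*.0285
def pl(u,v):
    o,r=ray(d,(230+u/7,95+v/7));return o+r*((c-o)@y)/(r@y)
for a,b in [((190,275),(398,233)),((188,309),(398,279))]:
    A,B=pl(*a),pl(*b);L=np.linalg.norm((B-A)[:2]);print(A,B,L,"slope",(B-A)[2]/L)
E
```

```text
grasp [0.5329 0.2214 0.2157]
[0.4864 0.1824 0.2126] [0.5881 0.204  0.2144] 0.1039710333167594 slope 0.01700920843904069
[0.4838 0.1819 0.196 ] [0.5866 0.2037 0.1911] 0.10504024436927137 slope -0.04662453948674578
```

Level within measurement noise (slopes +0.017 and −0.047). Descending over the tray centre.

```bash
python3 -m jog '-1 0 15 0 0 0 50;-3 0 45 0 0 0 50;-5.5 0 80 0 0 0 50;-8 0 115 0 0 0 50;-10 0 145 0 0 0 50;-11.2 0 160 0 0 0 50;-11.8 0 168 0 0 0 50;-11.8 0 168 0 0 0 50;-11.8 0 168 0 0 0 50'; python3 - <<'E'
from h import *
d=get_image("wrist");cv2.imwrite("pics/w18.png",d["image"])
d=get_image("side");cv2.imwrite("pics/s18.png",cv2.resize(d["image"][140:215,220:330],None,fx=6,fy=6,interpolation=cv2.INTER_CUBIC))
E
```

```text
time_s: 26.18
tool_pos: [0.5222, 0.2195, 0.2021]
tool_rot: [-0.004, 0.994, 0.104, 0.036]
force: [-0.3, -0.4, -1.7]
width: 0.0565
```

View pics/w18.png

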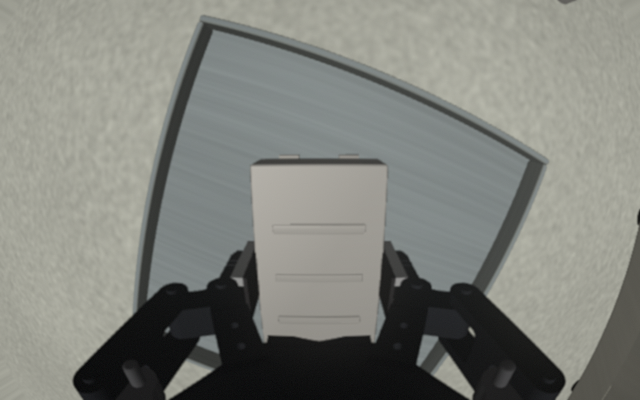

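View pics/s18.png

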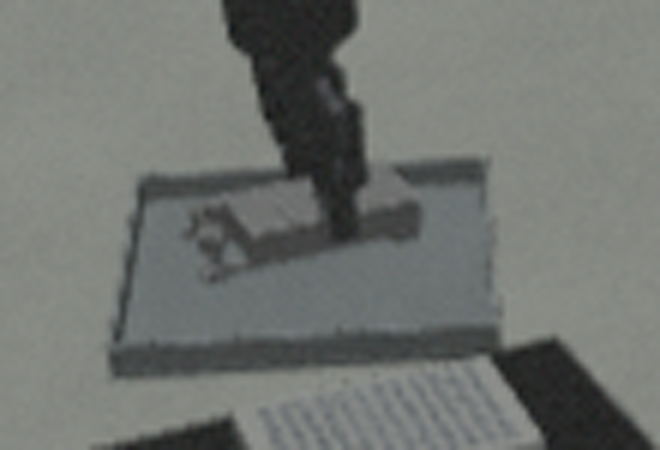

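```bash
python3 -m jog '-0.2 0 3 0 0 0 50;-0.4 0 6 0 0 0 50;-0.6 0 9 0 0 0 50;-0.6 0 9 0 0 0 50'; python3 -m jog '0 0 1 0 0 0 50;-0.1 0 2 0 0 0 50;-0.1 0 2 0 0 0 50'; python3 -m jog '0 0 1 0 0 0 50;-0.1 0 2 0 0 0 50;-0.1 0 2 0 0 0 50';python3 -m jog '0 0 1 0 0 0 50;0 0 1 0 0 0 50'
```

```text
time_s: 26.78
tool_pos: [0.5214, 0.2191, 0.1916]
tool_rot: [-0.004, 0.994, 0.104, 0.034]
force: [0.6, -0.2, -1.2]
width: 0.0566
time_s: 27.15
tool_pos: [0.5216, 0.2192, 0.1899]
tool_rot: [-0.004, 0.994, 0.104, 0.035]
force: [-0.1, -0.3, -1.3]
width: 0.0568
time_s: 27.52
tool_pos: [0.5217, 0.2192, 0.1879]
tool_rot: [-0.004, 0.994, 0.104, 0.035]
force: [0.1, 0.6, -2.3]
width: 0.0565
time_s: 27.78
tool_pos: [0.5217, 0.2192, 0.1869]
tool_rot: [-0.004, 0.994, 0.104, 0.035]
force: [0.6, -0.6, -1.2]
width: 0.0568
```

```bash
python3 -m jog '0 0 1 0 0 0 50;0 0 1 0 0 0 50'; python3 -m jog '0 0 0.5 0 0 0 50;0 0 1 0 0 0 50;0 0 1 0 0 0 50'; python3 -m jog '0 0 0.5 0 0 0 50;0 0 0.5 0 0 0 50'
```

```text
time_s: 28.02
tool_pos: [0.5219, 0.2193, 0.1864]
tool_rot: [-0.004, 0.994, 0.104, 0.035]
force: [-2.0, -0.7, 3.4]
width: 0.0563
time_s: 28.4
tool_pos: [0.5219, 0.2194, 0.1863]
tool_rot: [-0.003, 0.994, 0.104, 0.035]
force: [-5.6, -2.9, 13.5]
width: 0.0569
time_s: 28.65
tool_pos: [0.5218, 0.2194, 0.1862]
tool_rot: [-0.003, 0.994, 0.105, 0.035]
force: [-6.8, -3.2, 17.8]
width: 0.0563
```

On the floor. I'll back off to a light load and then open slowly.

```bash
python3 -m jog '0 0 -1 0 0 0 50;0 0 -1 0 0 0 50'; python3 -m jog '0 0 -0.3 0 0 0 50;0 0 -0.3 0 0 0 50'; python3 - <<'E'
from h import *
print(sense()["force"],sense()["wrist_torque"])
d=get_image("side");cv2.imwrite("pics/s19.png",cv2.resize(d["image"][140:215,220:330],None,fx=6,fy=6,interpolation=cv2.INTER_CUBIC))
E
```

```text
time_s: 28.9
tool_pos: [0.522, 0.2194, 0.1863]
tool_rot: [-0.004, 0.994, 0.105, 0.035]
force: [-3.3, -0.8, 9.7]
width: 0.0568
time_s: 29.15
tool_pos: [0.522, 0.2194, 0.1863]
tool_rot: [-0.004, 0.994, 0.104, 0.035]
force: [-1.9, -0.5, 7.2]
width: 0.0564
[-1.90107488 -0.45470759  7.19793521] [-0.2239128   0.52838909 -0.01508299]
```

View pics/s19.png

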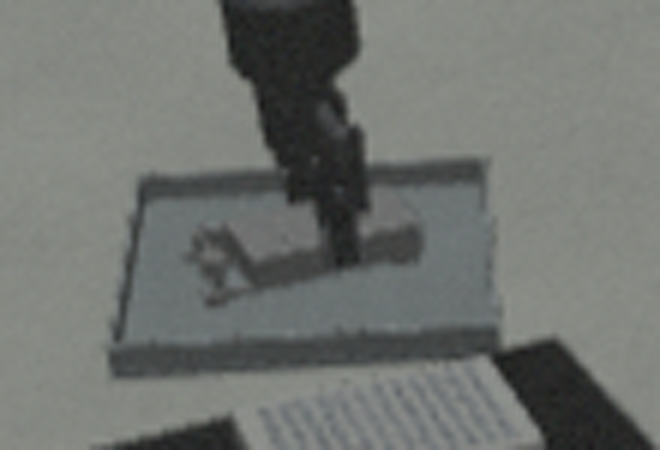

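```bash
python3 -m jog '0 0 -0.5 0 0 0 50;0 0 -0.5 0 0 0 50'; python3 -m jog '0 0 0 0 0 0 56;0 0 0 0 0 0 57;0 0 0 0 0 0 58;0 0 0 0 0 0 60;0 0 0 0 0 0 62;0 0 0 0 0 0 66;0 0 0 0 0 0 70;0 0 0 0 0 0 74;0 0 0 0 0 0 74;0 0 0 0 0 0 74'; python3 - <<'E'
from h import *
d=get_image("wrist");cv2.imwrite("pics/w20.png",d["image"])
E
```

```text
time_s: 29.45
tool_pos: [0.522, 0.2194, 0.1864]
tool_rot: [-0.004, 0.994, 0.104, 0.035]
force: [-0.7, -1.0, 3.7]
width: 0.0564
time_s: 30.7
tool_pos: [0.5218, 0.2193, 0.1863]
tool_rot: [-0.004, 0.994, 0.104, 0.035]
force: [-0.2, 0.5, 0.5]
width: 0.0741
```

View pics/w20.png

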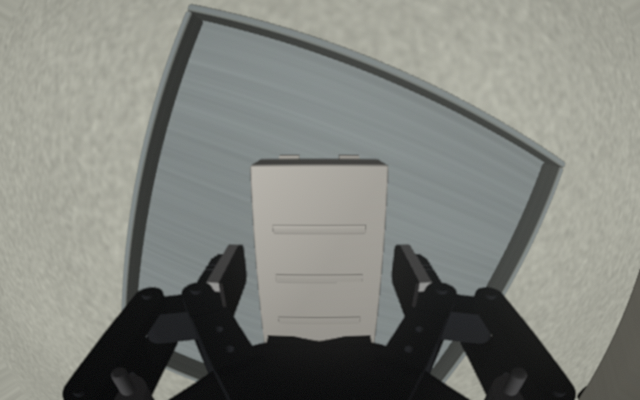

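Released: both fingers are clear of the hood sides at (245,280) and (397,280). Retreating up along the tool axis.

```bash
python3 -m jog '0 0 -10 0 0 0 74;0 0 -30 0 0 0 74;0 0 -60 0 0 0 74;0 0 -100 0 0 0 74;-40 0 -150 0 0 0 74;-80 0 -180 0 0 0 74;-90 0 -190 0 0 0 74;-90 0 -190 0 0 0 74;-90 0 -190 0 0 0 74;-90 0 -190 0 0 0 74'; python3 - <<'E'
from h import *
np.set_printoptions(precision=4,suppress=True)
d=get_image("wrist");cv2.imwrite("pics/w21.png",d["image"])
s=get_image("side");cv2.imwrite("pics/s21.png",s["image"])
cv2.imwrite("pics/s21c.png",cv2.resize(s["image"][150:215,225:325],None,fx=7,fy=7,interpolation=cv2.INTER_CUBIC))
E
```

```text
time_s: 32.0
tool_pos: [0.4217, 0.1978, 0.3687]
tool_rot: [-0.004, 0.994, 0.104, 0.034]
force: [-0.3, 1.5, 0.4]
width: 0.0741
```

View pics/w21.png

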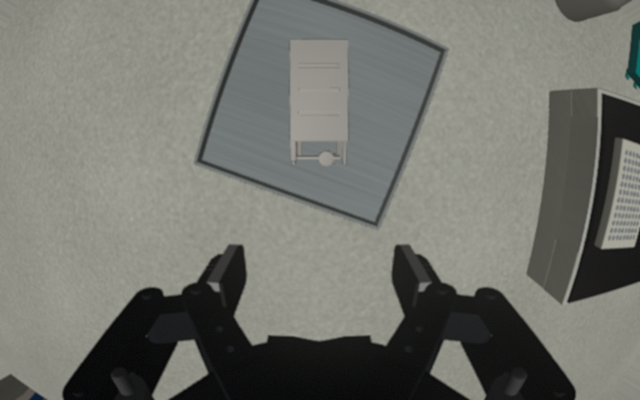

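View pics/s21c.png

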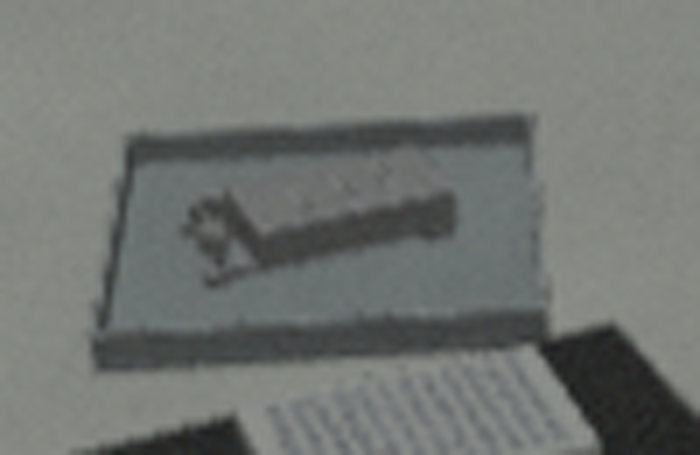

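View pics/s21.png

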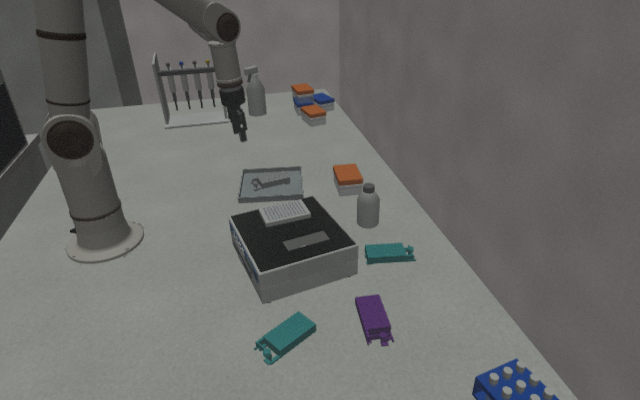

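```bash
python3 - <<'E'
from h import *
np.set_printoptions(precision=4,suppress=True)
w=get_image("wrist");f=lambda u,v,z:onz(w,(u,v),z,True)
h=np.mean([f(290,40,.035),f(348,40,.035),f(348,141,.035),f(290,141,.035)],0)
C=[f(445,49,.022),f(378,225,.022),f(198,161,.022)];t=(C[0]+C[2])/2
ux=(C[1]-C[2]);ux/=np.linalg.norm(ux);uy=(C[0]-C[1]);uy/=np.linalg.norm(uy)
print(h,t,(h-t)@ux,(h-t)@uy)
a=cv2.imread("pics/side0.png");b=get_image("side")["image"]
for n,(y0,y1,x0,x1) in {"plate":(200,226,258,312),"box":(162,195,330,365),"bottle":(182,228,355,382)}.items():
    print(n,cv2.phaseCorrelate(np.float32(cv2.cvtColor(a[y0:y1,x0:x1],6)),np.float32(cv2.cvtColor(b[y0:y1,x0:x1],6))))
close_job()
E
```

```text
[0.5306 0.2224 0.035 ] [0.5223 0.2185 0.022 ] -0.0049629679708677365 0.007666439179626321
plate ((-0.135812366891507, 0.531757577036073), 0.9066425658384305)
box ((-0.04687083791159452, -0.002247213851575225), 1.0246991018454235)
bottle ((0.48422417727595146, -0.011931046125912559), 1.007344490584032)
the job is handed in; nothing more can be done
```

The cover is off the reader and lying in the tray, released, right side up and flat as far as the pictures show. The job is handed in at about 32 s. It reports no verdict, so these are my own checks.

**What I did:**
- **Tab:** I pressed the thumb pad to about 8 N and raised it about 14 mm. When I let go, the tab end stayed up on the deck; its hood corners triangulated 8–12 mm higher than before.
- **Hooks:** I gripped the hood by its sides and drew the cover back about 14 mm. The pull stayed under about 3 N, and I then lifted it clear.
- **Tray:** I carried it to the tray, levelled it and set it down. The contact force peaked at about 18 N, under the 40 N limit.

**Last checks:**
- **Placing:** the hood centre is about 5 mm and 8 mm from the tray's centre, against the 70 mm allowed. The fingers are well clear of everything.
- **Other objects:** the microplate, tip box and bottle shifted by at most about half a pixel in the side view, roughly 1 mm. I put this down to noise.

**Disagreements:**
- **Tray position:** my first side-view reading was about 30 mm off because I misread the tray's front wall. I corrected it from the scene and wrist views before placing.
- **Tilt:** my estimate before setting down was noisy, with slopes of +0.017 and −0.047. I did not measure the resting tilt.
- **Side camera heights:** triangulated heights read about 6–8 mm low, so I relied on changes in height, not absolute values.

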